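Clamp the tube rack in the shaker

ROBOT

A 6-joint arm with a two-finger parallel gripper is mounted at the origin on the work surface. World frame = base frame: x ahead of the robot, y to its left, z up, the work surface at z = 0. Lengths are in m, angles in rad, forces in N, time in s.
With the tool pointing down it reaches from about 0.275 to 0.85 m from the base axis. Payload 19 kg.
Tool frame: the origin (TCP) lies between the finger pads; the fingertips stand 14 mm ahead of it and the grasp point (between the pads) lies 5 mm behind it; z points along the fingers, y is the direction in which the jaws open and shut (so a half turn about z gives the same grasp; the last joint's range is limited). The gripper opens to 85 mm and grips with 20 to 120 N. Pads are 22 mm wide; open, the fingers measure 114 mm over their backs; the gripper's body (76 mm by 85 mm) begins 54 mm behind the grasp point. The pads swing forward as they close: fully open they stand 13 mm farther back than shut.
Start: joints at [-1.287, 0.15, 1.437, -0, 1.554, -0.134], TCP at [0.233, -0.526, 0.211] pointing down, gripper open.
Joint ranges: [-2.8, 2.8], [-0.68, 2.1], [0.12, 2.68], [-1.39, 4.53], [0.16, 2.79], [-2.81, 2.81]. Speed limits (rad/s): [1.89, 1.89, 2.22, 3.01, 3.01, 3.01].

INTERFACE

Orientations are given as a 3x3 rotation matrix whose columns are the frame's x, y, z axes.
In Python, from cell import * gives the robot as it stands.
- The arm moves only by the shell command python3 -m jog 'ROWS' [FORCE]. ROWS is JSON, a list of rows, each a list of 3 entries, a list of its own where there are three numbers: the gripper's target within -1 to 1 (shut at 1, half-way at 0, fully open at -1), then the shift along the tool's x, y, z scaled (see below), then the turn about the tool's z scaled (see below). A call has 1 to 10 rows; each row shifts and turns the pose as measured when the row begins, along the tool's axes as they then stand; what a row does not reach is not made up. The controller multiplies each number of a shift by 60 mm and each number of a turn by 8 degrees. A row lasts 1/8 s, in which the tool goes at most 62.5 mm and 10.7 degrees, less where a joint would pass 70% of its speed; a pose out of reach is approached as far as the arm can. A call with a number of a shift or a turn outside -1 to 1 is refused whole. A call with a gripper value outside its range is refused whole. The fingers move at their own pace and stop on an object; FORCE is the grip in N (left out, the last holds). Time passes only in rows, so rows that do not move let the fingers close. It gives the time, the measured TCP pose, the force and the opening at its end, in the units of the state.
- get_state(): the state, without advancing time (a new reading comes with each control period).
- snapshot(name): name is "scene" or "top" or "wrist"; returns a dict with "frame" (384x512x3 uint8, red, green, blue), "K" (3x3 intrinsics, pixels), "distortion" ([k1, k2, p1, p2, k3] as OpenCV has them; the pictures are not rectified), "R" (3x3) and "t" (3): a world point X has camera coordinates R X + t; the wrist camera has in their place "T_tool_cam" (4x4, takes a point from camera to tool coordinates, whose origin is the TCP and whose axes are the flange's). Camera axes: x right, y down, z forward; pixel columns grow to the right and rows downward; lengths in m; the calibration is good to about 2 mm. A picture is of the moment at which its call begins: read the wrist's pose just before it. There is no depth.
- close_job(): hands the job in, once; it reports no verdict.
Trained networks look in the newest picture that a camera, given by its name, has taken for a name from the list of things; names that differ only in an ending like _2 or _b are one class to them, and where a whole thing is asked for, a point or a joint stands for the part that bears it (a point fixed in the world has none). Each returns a list of dicts, best first, with "p" (0 to 1); they miss things now and then, are a little off and sometimes report something else, mostly with a low value. They report only what shows in the picture. A call takes as long as a camera call.
- find_in(camera, target): "rect" ([left, top, right, bottom] in pixels, round what is visible of it).
The state is a dict: "clock": time; "joint_positions": joint angles; "qvel": joint speeds; "tau": joint torques, N m; "position": TCP position; "eef_rot": TCP orientation; "wrist_force": force on the tool from outside, world axes, zero at the start; "moment": the same for the moment, N m; "opening": finger opening in m.
Only numpy, scipy, OpenCV 4.12 (cv2) and the standard library are available. Lean on these libraries where they do the work, as an engineer would, in place of code of your own. Each camera call takes 0.05 s, during which the arm holds its last target. There are 200 camera calls.

TASK

The lidded tube rack is sticking out of the front of the shaker's nest: slide it fully home against the end stop, then screw the knurled thumbscrew of the hold-down bridge clockwise until its rubber foot seats firmly on the rack's lid. Stop as soon as you feel the resistance clearly rise, because forcing it on would crack the lid. Let go, and leave the other things on the bench where they are.

Things in the scene. Friction and masses are not known exactly. Their poses are not given: they have to be found in the camera images.
- shaker: Fixed laboratory shaker: white housing 270 (x) x 250 (y) mm, aluminium platform on top, 103 mm above the bench. Origin under its centre at bench height; its x axis points from its open front (robot side) to its back. On the platform, along x, is a nest: two guide rails 71 mm apart inside, 6 mm thick, 10 mm high, starting near the platform's front edge (x = -123 mm).
- nest_stop (a point): Middle of the face of the nest's end stop (a 24 mm high aluminium block), 60 mm behind the shaker's centre and 12 mm above the platform. The rack's back end rests against it when fully home.
- rack: Loose blue tube rack with flat clear lid, one solid piece, 120 (x) x 68 (y) x 54 (z) mm, 0.25 to 0.5 kg. Origin at the centre of its underside, x along its length, pointing to the end stop. It stands on the platform between the rails, 45 to 65 mm out towards the front. Fully home, its centre lies at the shaker's centre, under the thumbscrew.
- bridge_bar (a point): Middle of the top of the hold-down bridge's crossbar, over the shaker's centre. Bar 26 (x) x 128 (y) x 16 (z) mm, fixed on two 12 mm posts at y = +53 and -53 mm; the rack passes under it. The thumbscrew's right-hand thread runs in it: 3 mm per turn, clockwise seen from above screws down, slight even friction of 0.03 N m; the screw stays where it is left.
- thumbscrew: Steel thumbscrew, upright in the crossbar. Origin at the centre of its round knurled head (27 mm diameter, 18 mm high), 31 mm above the bar; bare shank below. At its lower end a rubber foot (40 mm) turns with it, some 1 to 2.5 mm above the lid's level: about 0.3 to 0.8 turn to touch. From first touch the torque grows steadily: well seated at 0.12 N m, overtight beyond 0.25 N m.
- spare_rack: Bystander: open blue tube rack without lid, 120 x 68 x 38 mm, loose on the bench left of the shaker. Origin at the centre of its underside.
- bottle: Bystander: amber glass bottle, 60 mm diameter, 125 mm high, right of the shaker. Origin at the centre of its underside.
- beaker: Bystander: glass beaker, 66 mm diameter, 85 mm high, right of the shaker. Origin at the centre of its underside.
- marker: Bystander: marker pen, 135 mm long, 16 mm thick, lying in front of the shaker. Origin under its middle, x along it.
- tip_box: Bystander: grey pipette-tip box with clear lid, 122 x 80 x 58 mm, left of the shaker. Origin at the centre of its underside.
- pipette: Bystander: grey pipette, 230 mm long, 30 mm thick, lying right of the shaker. Origin under its middle, x along it.
- timer: Bystander: small white bench timer, 60 x 60 x 18 mm, lying in front of and left of the shaker. Origin at the centre of its underside.

How it is judged:
By the outcome, as a careful person would: the job done as asked, in the order asked, and still so for the second after the job is handed in, with the robot touching nothing.
It also fails if it takes over 72 s, if anything falls off the work surface, if the arm or the gripper's body presses on something with over 40 N, if the wrist force passes 120 N, or if a joint passes its speed limit or range.

## Working session

There is one attempt and no reset: what is moved stays moved. The work goes in short steps, Python scripts to look and compute and a shell command to move; the robot and the scene stay as the last step left them, time stands still between calls to the robot, and variables do not carry over. Pictures are saved under pics/ and viewed, about 8 in all and at most 12, crops included, and the job is handed in when it is done.

```bash
mkdir -p pics; ls
python3 - <<'E'
from cell import *
import cv2,numpy as np
s=get_state();print({k:np.round(v,3).tolist() for k,v in s.items()})
ims=[]
for c in("scene","top"):
    d=snapshot(c);f=d["frame"][:,:,::-1].copy()
    print(c,np.round(d["K"],1).tolist(),np.round(d["distortion"],3),np.round(d["R"],3).tolist(),np.round(d["t"],3))
    cv2.imwrite(f"pics/{c}1.png",cv2.resize(f,(800,600)))
    for n in("shaker","rack","bridge_bar","thumbscrew","marker","timer","bottle","beaker","spare_rack","tip_box","pipette"):
        print(c,n,[(np.round(r["rect"]).tolist(),round(r["p"],2)) for r in find_in(c,n)[:2]])
E
```

```text
pics
{'clock': 0.0, 'joint_positions': [-1.287, 0.151, 1.438, -0.0, 1.554, -0.134], 'qvel': [-0.0, -0.001, 0.0, 0.001, -0.0, -0.002], 'tau': [0.002, -71.305, -57.086, -0.0, 0.009, 0.0], 'position': [0.233, -0.525, 0.21], 'eef_rot': [[0.914, 0.406, -0.0], [0.406, -0.914, 0.001], [0.0, -0.001, -1.0]], 'wrist_force': [-1.112, -0.013, -0.003], 'moment': [-0.032, -0.026, 0.007], 'opening': 0.085}
scene [[387.7, 0.0, 245.5], [0.0, 387.7, 190.9], [0.0, 0.0, 1.0]] [-0.001  0.     0.     0.     0.   ] [[0.696, 0.718, 0.009], [0.481, -0.457, -0.748], [-0.533, 0.525, -0.663]] [-0.441 -0.124  1.447]
scene shaker [([176.0, 181.0, 303.0, 291.0], 0.78)]
scene rack []
scene bridge_bar [([223.0, 181.0, 261.0, 230.0], 0.65)]
scene thumbscrew [([226.0, 178.0, 240.0, 185.0], 0.61), ([238.0, 180.0, 248.0, 209.0], 0.52)]
scene marker []
scene timer []
scene bottle [([210.0, 268.0, 233.0, 314.0], 0.66)]
scene beaker [([178.0, 250.0, 199.0, 285.0], 0.82)]
scene spare_rack [([274.0, 194.0, 311.0, 228.0], 0.9)]
scene tip_box [([273.0, 154.0, 314.0, 187.0], 0.95)]
scene pipette [([123.0, 276.0, 174.0, 331.0], 0.77)]
top [[352.7, 0.0, 258.6], [0.0, 352.7, 189.5], [0.0, 0.0, 1.0]] [-0.053  0.     0.     0.     0.   ] [[0.0, -1.0, 0.019], [-0.996, -0.002, -0.093], [0.093, -0.019, -0.996]] [0.047 0.581 0.981]
top shaker [([220.0, 130.0, 325.0, 239.0], 0.57)]
top rack [([255.0, 183.0, 291.0, 225.0], 0.57)]
top bridge_bar [([246.0, 168.0, 297.0, 190.0], 0.55)]
top thumbscrew []
top marker [([267.0, 172.0, 275.0, 188.0], 0.68)]
top timer [([198.0, 244.0, 227.0, 268.0], 0.78)]
top bottle [([317.0, 136.0, 340.0, 158.0], 0.6), ([218.0, 129.0, 321.0, 244.0], 0.24)]
top beaker [([322.0, 168.0, 354.0, 196.0], 0.76), ([178.0, 155.0, 216.0, 200.0], 0.4)]
top spare_rack [([179.0, 154.0, 214.0, 202.0], 0.93)]
top tip_box []
top pipette [([366.0, 154.0, 380.0, 229.0], 0.6)]
```

Run:
```python
from cell import *
import cv2,numpy as np
d=snapshot("top");f=d["frame"][:,:,::-1]
cv2.imwrite("pics/topc.png",cv2.resize(f[110:290,150:390],(800,600),interpolation=cv2.INTER_CUBIC))
```

```text
(no output)
```

View pics/topc.png

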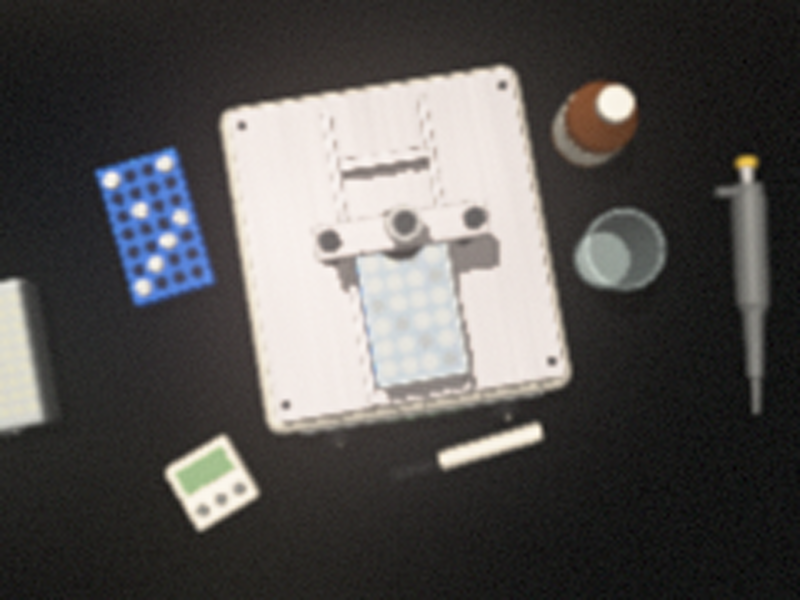

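View pics/scene1.png

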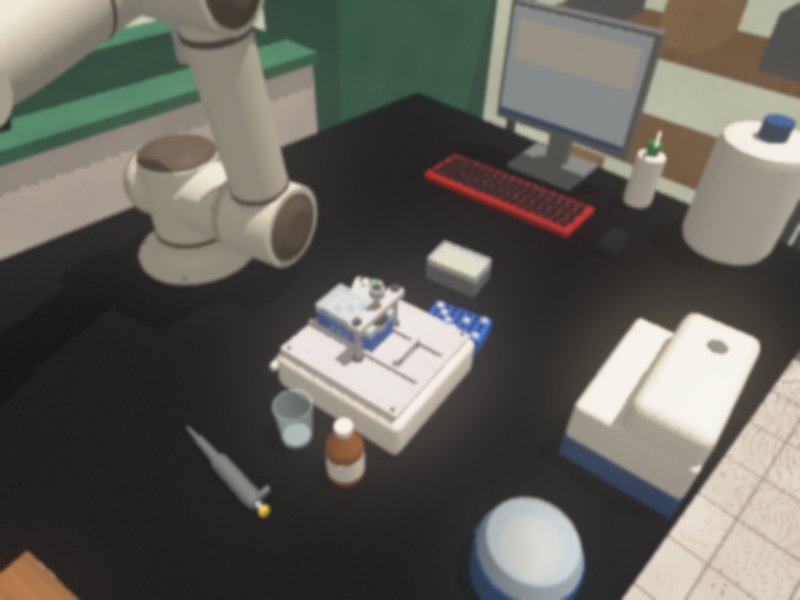

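The top crop shows the shaker slightly rotated, with corner screws at (242,126), (502,86), (551,361) and (286,404), the thumbscrew head at (405,222), posts at (329,240) and (475,217), and the lid from (357,255) to (470,380). The scene view shows the head at (377,290).

```bash
cat > h.py <<'E'
from cell import *
import cv2,numpy as np
def ray(d,uv):
    p=cv2.undistortPoints(np.array([[uv]],float),np.array(d["K"]),np.array(d["distortion"]))[0,0]
    R=np.array(d["R"]);t=np.array(d["t"])
    return -R.T@t, R.T@np.array([p[0],p[1],1])
def onz(d,uv,z):
    o,v=ray(d,uv);return o+v*(z-o[2])/v[2]
def tri(a,b):
    (o1,v1),(o2,v2)=a,b
    s=np.linalg.lstsq(np.c_[v1,-v2],o2-o1,rcond=None)[0]
    p,q=o1+v1*s[0],o2+v2*s[1];return (p+q)/2,np.linalg.norm(p-q)
def wristcam():
    s=get_state();d=snapshot("wrist");T=np.eye(4);T[:3,:3]=s["eef_rot"];T[:3,3]=s["position"]
    C=np.linalg.inv(T@np.array(d["T_tool_cam"]));d["R"]=C[:3,:3];d["t"]=C[:3,3];return d
E
python3 - <<'E'
from h import *
t=snapshot("top");s=snapshot("scene")
cr=lambda u,v:(150+u*.3,110+v*.3)
P=[onz(t,cr(*p),.103) for p in((242,126),(502,86),(551,361),(286,404))]
for p in P:print(np.round(p,4))
print("c",np.mean(P,0)); a=(P[0]+P[1]-P[2]-P[3]);print("yaw",np.degrees(np.arctan2(a[1],a[0])))
b=(P[0]+P[3]-P[1]-P[2]);print("yaw2",np.degrees(np.arctan2(-b[0],b[1])))
print("head",tri(ray(t,cr(405,222)),ray(s,(377*.64,290*.64))))
for q in((357,258),(446,243),(470,373),(379,388)):print("lid",onz(t,cr(*q),.157).round(4))
for z in(.19,.2,.21):print([onz(t,cr(*q),z).round(4) for q in((329,240),(475,217))])
print("marker",onz(t,cr(395,472),.01),onz(t,cr(543,430),.01))
E
```

```text
[0.6851 0.1452 0.103 ]
[ 0.7188 -0.0638  0.103 ]
[ 0.4977 -0.1001  0.103 ]
[0.4642 0.1087 0.103 ]
c [0.59145136 0.02250448 0.103     ]
yaw 9.369323099582475
yaw2 9.157156179544726
head (array([0.59306033, 0.02176159, 0.21967371]), np.float64(0.000767115035164762))
lid [0.5738 0.0539 0.157 ]
lid [ 0.5852 -0.0127  0.157 ]
lid [ 0.4883 -0.0299  0.157 ]
lid [0.4773 0.0376 0.157 ]
[array([0.5835, 0.0745, 0.19  ]), array([ 0.6005, -0.0308,  0.19  ])]
[array([0.5823, 0.0744, 0.2   ]), array([ 0.5991, -0.0296,  0.2   ])]
[array([0.5812, 0.0743, 0.21  ]), array([ 0.5978, -0.0285,  0.21  ])]
marker [0.40368041 0.01901526 0.01      ] [ 0.43928103 -0.10912518  0.01      ]
```

```bash
python3 -m jog '[[1,[0,0,-0.2],-1],[1,[0,0,-0.2],-1],[1,[0,0,-0.2],-1],[1,[0,0,-0.2],-1],[1,[0,0,-0.2],-1],[1,[0,0,-0.2],-1],[1,[0,0,-0.1],-1],[1,[0,0,0],-1],[1,[0,0,0],-1],[1,[0,0,0],-0.4]]' 40
cat >> h.py <<'E'
C=np.array([.5915,.0225]);Y=np.radians(9.26)
def show():
    s=get_state();R=np.array(s["eef_rot"]);p=np.array(s["position"])
    e=np.array([[np.cos(Y),np.sin(Y)],[-np.sin(Y),np.cos(Y)]])@(p[:2]-C)
    print("t",round(s["clock"],2),"pos",p.round(4),"shaker xy",e.round(4),"yaw",round(np.degrees(np.arctan2(R[1,0],R[0,0])),1),"tilt",R[2].round(3),"j",np.round(s["joint_positions"],2),"F",np.round(s["wrist_force"],1),"M",np.round(s["moment"],3),"op",round(s["opening"],4))
    return s,p,R
def go(x,y,z):
    s,p,R=show();c,n=np.cos(Y),np.sin(Y);w=np.array([*(C+[c*x-n*y,n*x+c*y]),z]);print("tool shift units",((R.T@(w-p))/.06).round(2))
E
python3 -c "
from h import *
go(-.16,0,.30);print(np.round(snapshot('wrist')['T_tool_cam'],3))"
```

```text
clock: 2.6
position: [0.2333, -0.5255, 0.2915]
eef_rot: [[-0.202, 0.979, -0.0], [0.979, 0.202, 0.0], [0.0, -0.0, -1.0]]
wrist_force: [-1.1, 0.0, 0.1]
opening: -0.0001
t 2.6 pos [ 0.2333 -0.5255  0.2915] shaker xy [-0.4417 -0.4832] yaw 101.6 tilt [ 0. -0. -1.] j [-1.29  0.14  1.29  0.    1.71 -1.49] F [-1.1  0.   0.1] M [-0.045 -0.026  0.03 ] op -0.0001
tool shift units [ 7.85  5.02 -0.14]
[[-0.    -0.957 -0.292  0.074]
 [ 1.    -0.    -0.001  0.   ]
 [ 0.001 -0.292  0.957 -0.163]
 [ 0.     0.     0.     1.   ]]
```

```bash
python3 -m jog '[[1,[0.75,0.5,0],0.1],[1,[0.78,0.5,0],0.1],[1,[0.78,0.5,0],0.1],[1,[0.78,0.5,0],0],[1,[0.78,0.5,0],0],[1,[0.78,0.5,0],0],[1,[0.78,0.5,0],0],[1,[0.78,0.5,0],0],[1,[0.78,0.5,0],0],[1,[0.5,0.4,0],0]]'>/dev/null;python3 -c "
from h import *
go(-.16,0,.145)"
```

```text
t 3.9 pos [ 0.4536 -0.0204  0.2919] shaker xy [-0.143  -0.0201] yaw 98.3 tilt [-0.     0.003 -1.   ] j [-0.22 -0.12  1.55  0.    1.71 -0.36] F [ 1.  -1.2 -0.1] M [-0.041 -0.032 -0.009] op -0.0
tool shift units [ 0.33 -0.3   2.45]
```

```bash
python3 -m jog '[[1,[0.33,-0.3,0],-0.12],[1,[0,0,0],0]]'>/dev/null;python3 -c "
from h import *
go(-.16,0,.145)
d=wristcam();cv2.imwrite('pics/w1.png',cv2.resize(d['frame'][:,:,::-1],(800,600)))
for n in('rack','thumbscrew','bridge_bar'):print(n,find_in('wrist',n)[:2])"
```

```text
t 4.15 pos [ 0.4332 -0.0005  0.2915] shaker xy [-0.1599  0.0027] yaw 99.4 tilt [ 0.     0.003 -1.   ] j [-0.18 -0.17  1.59  0.    1.71 -0.34] F [ 1.6 -0.3  0.6] M [-0.009  0.023 -0.023] op -0.0001
tool shift units [-0.05 -0.01  2.44]
rack [{'rect': [294.4, 146.2, 402.8, 214.5], 'p': 0.61}, {'rect': [255.3, 63.6, 496.8, 255.8], 'p': 0.6}]
thumbscrew [{'rect': [386.4, 166.7, 454.1, 218.9], 'p': 0.77}, {'rect': [258.1, 68.1, 492.2, 254.0], 'p': 0.17}]
bridge_bar [{'rect': [367.4, 119.9, 455.3, 249.8], 'p': 0.92}]
```

View pics/w1.png

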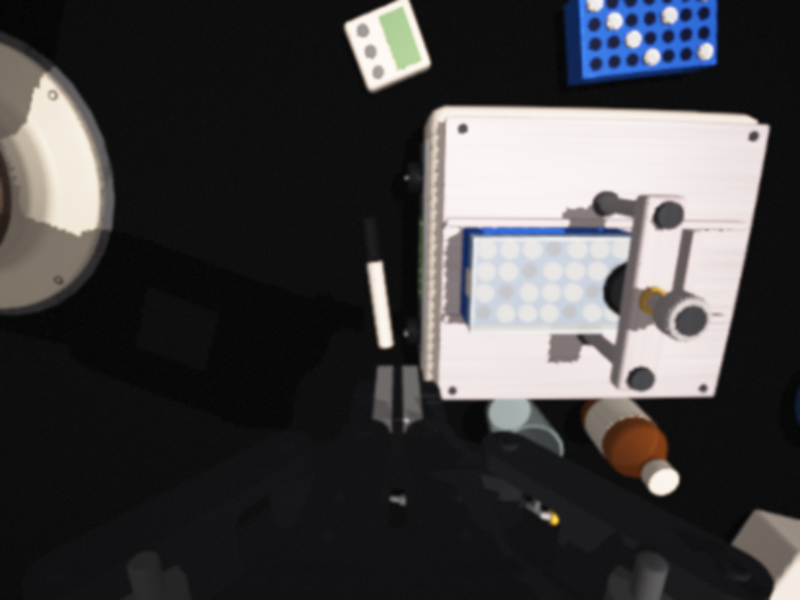

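The wrist view shows the lidded rack in the nest (lid front edge from (470,237) to (470,330)), the bar ends at (668,213) and (640,379), and the thumbscrew head top at (689,320).

Run:
```python
from h import *
t=snapshot("top");w=wristcam();cr=lambda u,v:(150+u*.3,110+v*.3);k=.64
e=np.array([[np.cos(Y),np.sin(Y)],[-np.sin(Y),np.cos(Y)]])
P=np.array([onz(w,(u*k,v*k),.103) for u,v in((462,129),(753,136),(703,388),(452,391))])
print("centre",P.mean(0),[ (e@(p[:2]-C)).round(4) for p in P])
b=P[0]+P[1]-P[2]-P[3];b2=P[1]+P[2]-P[0]-P[3];print(np.degrees(np.arctan2(-b[0],b[1])),np.degrees(np.arctan2(b2[1],b2[0])))
p,r=tri(ray(t,cr(405,220)),ray(w,(689*k,320*k)));print("headtop",p,r,e@(p[:2]-C))
for a,b in(((329,240),(668,213)),((475,217),(640,379))):
    p,r=tri(ray(t,cr(*a)),ray(w,(b[0]*k,b[1]*k)));print("post",p,r,e@(p[:2]-C))
for q in((470,237),(470,330)):print("lid",e@(onz(w,(q[0]*k,q[1]*k),.157)[:2]-C))
```

```text
centre [0.59290479 0.01841524 0.103     ] [array([-0.1112,  0.1018]), array([0.1128, 0.1017]), array([ 0.1129, -0.1102]), array([-0.1115, -0.1103])]
9.228051525120755 9.254835214886358
headtop [0.59291381 0.02029776 0.22625659] 0.0031940205508623324 [ 0.00104101 -0.00240104]
post [0.58337671 0.07333349 0.19083546] 0.002367887772751608 [0.00016243 0.0514782 ]
post [ 0.59951738 -0.03158372  0.19275819] 0.002505605735778571 [-0.00078997 -0.05466903]
lid [-0.11095942  0.03048228]
lid [-0.10802574 -0.03452441]
```

```bash
sed -i 's/C=np.array.*;Y/C=np.array([.592,.0205]);Y/' h.py
python3 -m jog '[[1,[-0.05,0,0.7],0],[1,[0,0,0.8],0],[1,[0,0,0.7],0],[1,[0,0,0.22],0],[1,[0,0,0],0]]'>/dev/null;python3 -c "
from h import *
go(-.13,0,.142)"
```

```text
t 5.08 pos [ 0.4362 -0.0077  0.1434] shaker xy [-0.1583 -0.0028] yaw 98.9 tilt [-0.001  0.004 -1.   ] j [-0.2  -0.11  1.84  0.    1.41 -0.35] F [ 0.1 -0.4 -0.2] M [-0.032  0.019  0.051] op 0.0002
tool shift units [0.05 0.47 0.02]
```

```bash
python3 -m jog '[[1,[0.05,0.25,0],0],[1,[0,0.15,0],0],[1,[0,0.1,0],0],[1,[0,0.1,0],0],[1,[0,0.1,0],0],[1,[0,0.1,0],0]]'>/dev/null;python3 -c "
from h import *
go(-.0745,0,.142)"
python3 -m jog '[[1,[0,0.1,0],0],[1,[0,0.1,0],0],[1,[0,0.1,0],0],[1,[0,0.1,0],0]]'>/dev/null;python3 -c "
from h import *
go(-.0745,0,.142)"
```

```text
t 5.83 pos [0.4885 0.003  0.1478] shaker xy [-0.1049 -0.0006] yaw 98.9 tilt [-0.002  0.01  -1.   ] j [-0.15 -0.01  1.73  0.    1.4  -0.31] F [ 0.2 -0.5  0.3] M [-0.023  0.03   0.037] op -0.0002
tool shift units [0.01 0.51 0.1 ]
t 6.33 pos [0.5138 0.0069 0.1479] shaker xy [-0.0794 -0.0008] yaw 98.9 tilt [-0.002  0.009 -1.   ] j [-0.14  0.05  1.68  0.    1.41 -0.29] F [0.2 0.6 0.7] M [ 0.006  0.004 -0.061] op 0.0
tool shift units [0.01 0.08 0.1 ]
```

```bash
python3 -c "
from h import *
d=wristcam();cv2.imwrite('pics/w2.png',cv2.resize(d['frame'][:,:,::-1],(800,600)))"
```

```text
(no output)
```

View pics/w2.png

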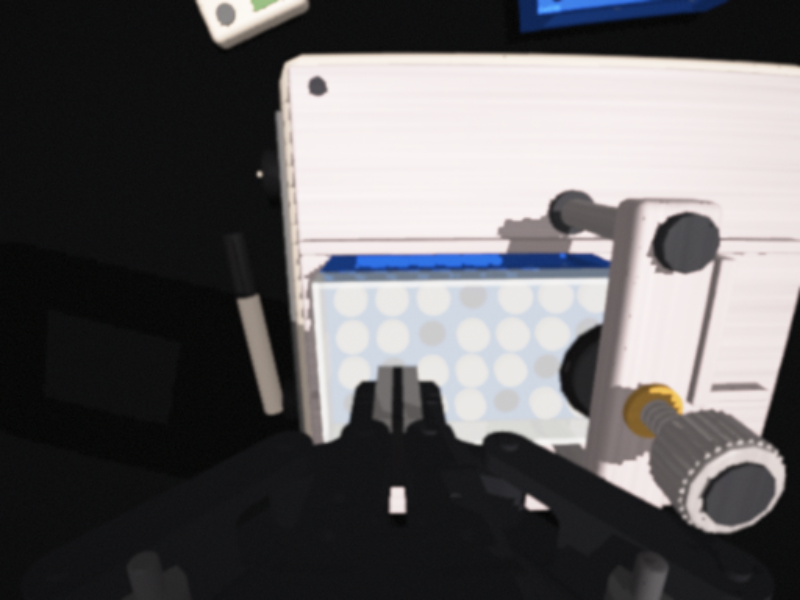

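Run:
```python
from h import *
s,p,R=show();w=wristcam();k=.64
e=np.array([[np.cos(Y),np.sin(Y)],[-np.sin(Y),np.cos(Y)]])
for z in(0,.014):
    X=p+R@[0,0,z];u=cv2.projectPoints(X[None],cv2.Rodrigues(w["R"])[0],w["t"],np.array(w["K"]),np.array(w["distortion"]))[0].ravel();print("tip px",z,u/k)
print("cam",-w["R"].T@w["t"])
for q in((312,282),(315,440)):
  for z in(.12,.157):print("lid",z,e@(onz(w,(q[0]*k,q[1]*k),z)[:2]-C))
t=snapshot("top");s2=snapshot("scene")
a=cv2.resize(t["frame"][140:260,200:340,::-1],(400,343),interpolation=2);b=cv2.resize(s2["frame"][130:270,160:320,::-1],(400,350),interpolation=2)
cv2.imwrite("pics/m.png",np.hstack([a,b[:343]]))
```

```text
t 6.38 pos [0.5143 0.007  0.1479] shaker xy [-0.0788 -0.0008] yaw 98.9 tilt [-0.002  0.01  -1.   ] j [-0.14  0.05  1.68  0.    1.41 -0.29] F [-0.1  0.3  0.6] M [ 0.021  0.019 -0.038] op 0.0
tip px 0 [396.51344251 363.21709584]
tip px 0.014 [396.5567355 349.4390354]
cam [0.50156079 0.0799767  0.31081057]
lid 0.12 [-0.11508325  0.02521161]
lid 0.157 [-0.10822015  0.03452761]
lid 0.12 [-0.1187175  -0.05411683]
lid 0.157 [-0.11114968 -0.02941828]
```

View pics/m.png

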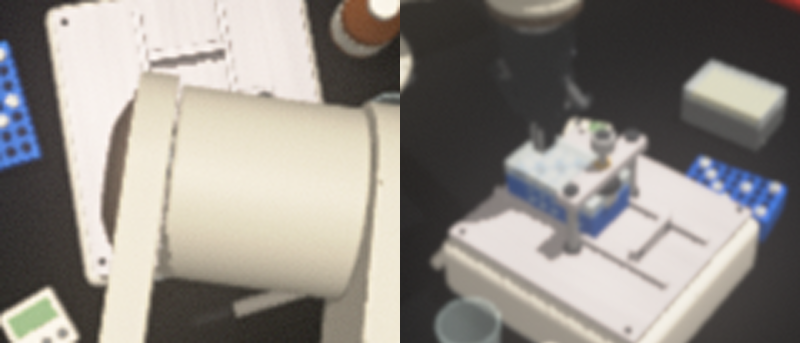

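The views show the fingers appearing over the lid with the rack not pushed (front still at −0.110). I'll check how high the fingertips really are against the scene camera.

Run:
```python
from h import *
s,p,R=show();d=snapshot("scene")
f=cv2.resize(d["frame"][150:240,190:290,::-1],(800,720),interpolation=2)[:600].copy()
for z,c in((-.06,(0,0,255)),(-.04,(0,128,255)),(-.02,(0,255,255)),(0,(0,255,0)),(.014,(255,0,255))):
    u=cv2.projectPoints((p+R@[0,0,z])[None],cv2.Rodrigues(np.array(d["R"]))[0],np.array(d["t"]),np.array(d["K"]),np.array(d["distortion"]))[0].ravel()
    print(z,u);cv2.circle(f,tuple(int(v) for v in (u-[190,150])*8),4,c,-1)
cv2.imwrite("pics/s3.png",f)
```

```text
t 6.53 pos [0.5134 0.0069 0.1479] shaker xy [-0.0798 -0.0008] yaw 98.9 tilt [-0.002  0.009 -1.   ] j [-0.14  0.05  1.68  0.    1.41 -0.29] F [-0.5 -0.6  1. ] M [0.011 0.01  0.056] op 0.0
-0.06 [216.45861492 177.25672661]
-0.04 [216.80083165 182.97806712]
-0.02 [217.13461164 188.55813887]
0 [217.46026265 194.00210285]
0.014 [217.68353906 197.73453391]
```

View pics/s3.png

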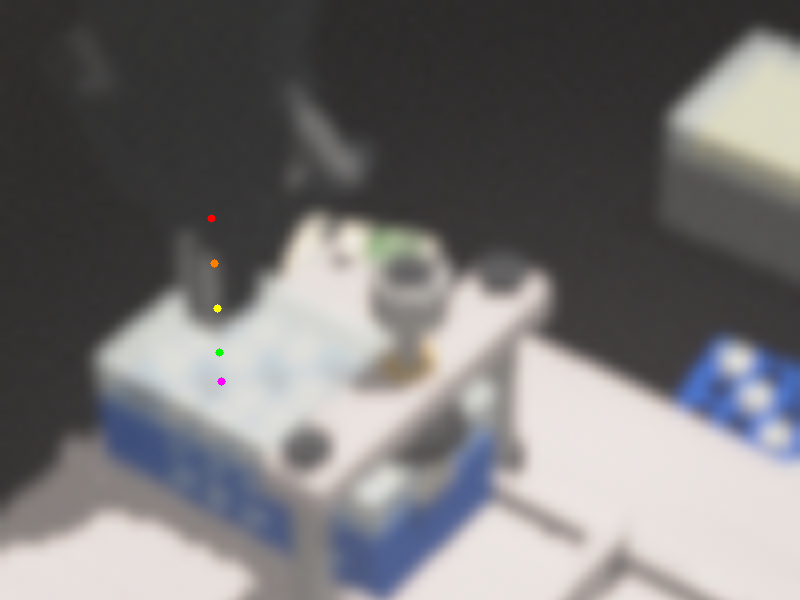

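The visible fingertips end roughly 12–25 mm behind the TCP rather than 14 mm ahead of it, so the first push passed over the lid. I'll back off, go lower to a TCP height that is safe either way, and push again.

```bash
python3 -m jog '[[1,[0,-0.4,-0.1],0],[1,[0,-0.5,0],0],[1,[0,-0.45,0],0],[1,[0,0,0],0],[1,[0,0,0.3],0],[1,[0,0,0.22],0],[1,[0,0,0],0]]'>/dev/null;python3 - <<'E'
from h import *
go(-.13,0,.119)
s,p,R=show();d=snapshot("scene");w=wristcam()
f=cv2.resize(d["frame"][150:240,180:280,::-1],(500,450),interpolation=2).copy()
for z,c in((-.06,(0,0,255)),(-.04,(0,128,255)),(-.02,(0,255,255)),(0,(0,255,0)),(.014,(255,0,255))):
    u=cv2.projectPoints((p+R@[0,0,z])[None],cv2.Rodrigues(np.array(d["R"]))[0],np.array(d["t"]),np.array(d["K"]),np.array(d["distortion"]))[0].ravel()
    cv2.circle(f,tuple(int(v) for v in (u-[180,150])*5),3,c,-1)
g=w["frame"][200:330,200:300,::-1]
g=cv2.resize(np.clip(g.astype(float)*2.5,0,255).astype(np.uint8),(300,390))
cv2.imwrite("pics/s4.png",np.hstack([f,np.vstack([g,np.zeros((60,300,3),np.uint8)])]))
E
```

```text
t 7.45 pos [ 0.4318 -0.006   0.1217] shaker xy [-0.1623 -0.0004] yaw 98.9 tilt [-0.003  0.011 -1.   ] j [-0.19 -0.11  1.89  0.    1.35 -0.35] F [ 0.4 -0.5  1.3] M [-0.008  0.008  0.026] op -0.0002
tool shift units [0.01 0.54 0.05]
t 7.45 pos [ 0.4318 -0.006   0.1217] shaker xy [-0.1623 -0.0004] yaw 98.9 tilt [-0.003  0.011 -1.   ] j [-0.19 -0.11  1.89  0.    1.35 -0.35] F [ 0.4 -0.5  1.3] M [-0.008  0.008  0.026] op -0.0002
```

View pics/s4.png

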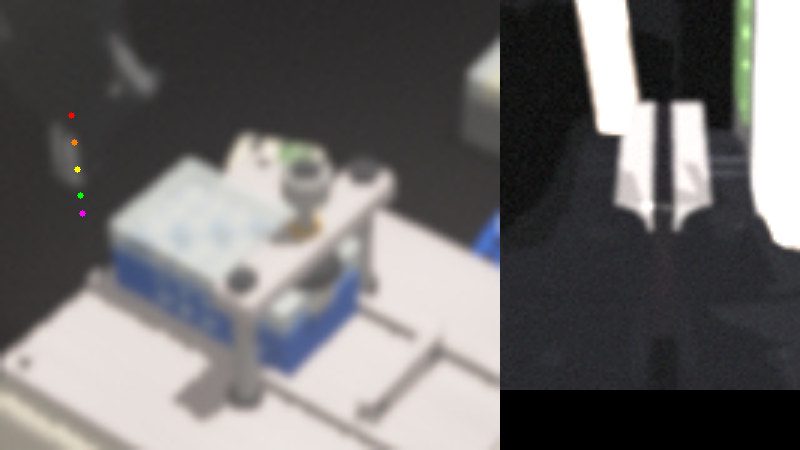

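The fingertip shows at (72,183), about 10–15 mm behind the TCP mark, so its height here is about 0.135, which is mid-height on the rack's front face. Pushing now.

```bash
python3 -m jog '[[1,[0,0.25,0],0],[1,[0,0.15,0],0],[1,[0,0.1,0],0],[1,[0,0.1,0],0],[1,[0,0.08,0],0]]'>/dev/null;python3 -c "
from h import *
go(-.0745,0,.12)"
python3 -m jog '[[1,[0,0.08,0],0],[1,[0,0.08,0],0]]'>/dev/null;python3 -c "
from h import *
go(-.0745,0,.12)
d=wristcam();cv2.imwrite('pics/w5.png',cv2.resize(d['frame'][:,:,::-1],(600,450)))"
```

```text
t 8.18 pos [0.476  0.0006 0.1241] shaker xy [-0.1177 -0.001 ] yaw 98.9 tilt [-0.004  0.013 -1.   ] j [-0.16 -0.02  1.8   0.    1.35 -0.32] F [-4.5 -0.2  1. ] M [-0.096  0.589 -0.041] op -0.0
tool shift units [0.02 0.72 0.08]
t 8.43 pos [0.4856 0.0021 0.1242] shaker xy [-0.108 -0.001] yaw 98.9 tilt [-0.004  0.012 -1.   ] j [-0.15  0.    1.78  0.    1.35 -0.31] F [-4.  -0.1  1.3] M [-0.112  0.554 -0.048] op -0.0
tool shift units [0.02 0.56 0.08]
```

View pics/w5.png

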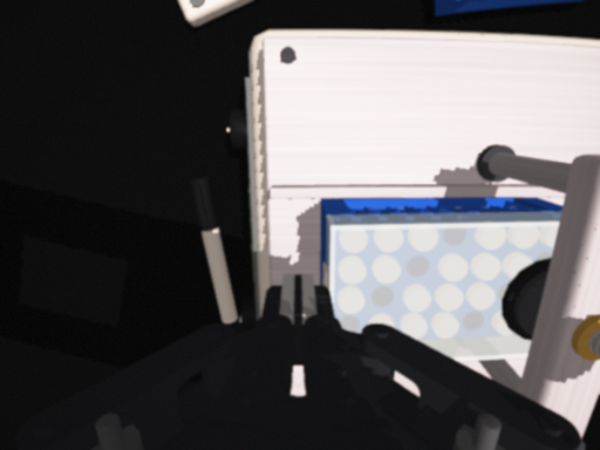

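```bash
python3 -m jog '[[1,[0,0.08,0.01],0],[1,[0,0.08,0.01],0],[1,[0,0.08,0.01],0],[1,[0,0.08,0],0],[1,[0,0.06,0],0]]'>/dev/null;python3 -c "
from h import *
go(-.0745,0,.122)"
python3 -m jog '[[1,[0,0.05,0],0],[1,[0,0.05,0],0]]' >/dev/null;python3 -c "
from h import *
go(-.0745,0,.122)"
```

```text
t 9.1 pos [0.5091 0.0057 0.1231] shaker xy [-0.0842 -0.0013] yaw 98.9 tilt [-0.004  0.012 -1.   ] j [-0.14  0.05  1.73 -0.    1.35 -0.3 ] F [-3.3  0.4  0.8] M [-0.044  0.52  -0.033] op -0.0004
tool shift units [0.02 0.16 0.02]
t 9.35 pos [0.5153 0.0067 0.1231] shaker xy [-0.0779 -0.0013] yaw 98.9 tilt [-0.004  0.012 -1.   ] j [-0.14  0.07  1.71 -0.    1.35 -0.29] F [-3.3 -0.9  1.1] M [-0.117  0.493  0.067] op 0.0001
tool shift units [0.02 0.06 0.02]
```

```bash
for i in 1 2; do python3 -m jog '[[1,[0,0.04,0],0]]' >/dev/null;python3 -c "
from h import *
show()"; done; python3 -m jog '[[1,[0,0.03,0],0]]' | grep force;  python3 -m jog '[[1,[0,0.03,0],0]]' | grep force;python3 -c "
from h import *
show()"
```

```text
t 9.47 pos [0.5179 0.0071 0.1231] shaker xy [-0.0753 -0.0013] yaw 98.9 tilt [-0.004  0.012 -1.   ] j [-0.13  0.07  1.71 -0.    1.35 -0.29] F [-2.7 -0.1  0.8] M [-0.046  0.53   0.012] op 0.0001
t 9.6 pos [0.5203 0.0075 0.1231] shaker xy [-0.0729 -0.0013] yaw 98.9 tilt [-0.004  0.011 -1.   ] j [-0.13  0.08  1.7  -0.    1.35 -0.29] F [-12.   -0.3   3.7] M [0.036 2.056 0.045] op -0.0002
wrist_force: [-27.5, -2.4, 12.5]
wrist_force: [-27.6, -4.2, 15.8]
t 9.85 pos [0.5204 0.0078 0.1229] shaker xy [-0.0727 -0.001 ] yaw 98.9 tilt [-0.003  0.003 -1.   ] j [-0.13  0.08  1.69 -0.    1.36 -0.29] F [-27.6  -4.2  15.8] M [-0.752  4.232 -0.052] op -0.0002
```

The force rises sharply (28 N) at TCP x = −0.073: the rack is against the stop. I'll back off, rise, and wind the wrist back for a long clockwise turn.

```bash
python3 -m jog '[[1,[0,-0.2,0],0],[1,[0,-0.4,0],0],[1,[0,-0.2,-0.5],0],[1,[0,0,-1],0],[1,[0,0,-1],0],[1,[0,0,-0.7],0],[1,[0,0,0],-1],[1,[0,0,0],-1],[0,[0,0,0],-1],[0,[0,0,0],-1]]'>/dev/null
python3 -m jog '[[0,[0,0,0],-1],[0,[0,0,0],-1],[0,[0,0,0],-1],[0,[0,0,0],-1],[0,[0,0,0],-1],[0,[0,0,0],-1],[0,[0,0,0],-1],[0,[0,0,0],-1],[0,[0,0,0],-1],[0,[0,0,0],-1]]'>/dev/null
python3 - <<'E'
from h import *
go(0,0,.28)
t=snapshot("top");w=wristcam();print(find_in("wrist","thumbscrew")[:2],find_in("wrist","rack")[:2])
cv2.imwrite("pics/w6.png",cv2.resize(w["frame"][:,:,::-1],(700,525)))
E
```

```text
t 12.35 pos [0.4717 0.001  0.324 ] shaker xy [-1.219e-01  1.000e-04] yaw -145.4 tilt [-0.018 -0.015 -1.   ] j [-0.16 -0.1   1.47  0.    1.75 -2.34] F [ 1.1 -0.2  0.5] M [0.055 0.03  0.016] op 0.0425
tool shift units [-1.82 -0.86  0.78]
[{'rect': [211.9, 240.3, 232.7, 297.2], 'p': 0.89}] [{'rect': [196.5, 197.5, 261.4, 297.4], 'p': 0.8}]
```

View pics/w6.png

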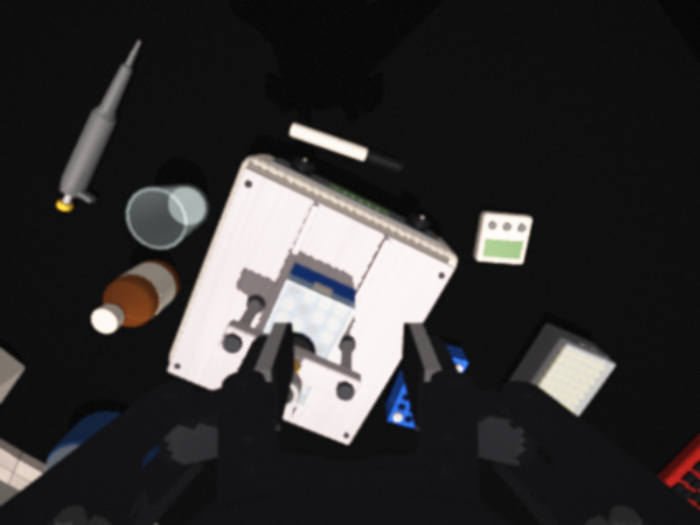

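Wrist view 6 shows the rack front face now well under the bridge, near (320,280), and all bystanders undisturbed. Moving over the thumbscrew.

```bash
python3 -m jog '[[0,[-0.6,-0.29,0],0],[0,[-0.6,-0.29,0],0],[0,[-0.55,-0.26,0],0],[0,[0,0,0],0],[0,[0,0,0],-1],[0,[0,0,0],-1],[0,[0,0,0],0]]'>/dev/null
python3 - <<'E'
from h import *
go(0,0,.26)
w=wristcam();print(find_in("wrist","thumbscrew")[:2],find_in("wrist","bridge_bar")[:1])
s,p,R=show();f=cv2.resize(np.clip(w["frame"][:,:,::-1]*1.5,0,255).astype(np.uint8),(800,600))
for z,c in((.218,(0,0,255)),(.232,(0,255,0))):
  for a in np.linspace(0,6.28,24):
    u=cv2.projectPoints(np.array([C[0]+.0135*np.cos(a),C[1]+.0135*np.sin(a),z])[None],cv2.Rodrigues(w["R"])[0],w["t"],np.array(w["K"]),np.array(w["distortion"]))[0].ravel()/.64
    cv2.circle(f,tuple(int(v) for v in u),1,c,-1)
cv2.imwrite("pics/w7.png",f[150:])
E
```

```text
t 13.43 pos [0.5894 0.0182 0.3271] shaker xy [-0.0029 -0.0019] yaw -130.7 tilt [-0.014 -0.021 -1.   ] j [-0.1   0.15  1.2  -0.    1.76 -2.53] F [-0.1 -0.1 -0.5] M [-0.037 -0.041  0.056] op 0.0426
tool shift units [-0.04  0.02  1.12]
[{'rect': [243.9, 159.9, 274.0, 204.9], 'p': 0.61}] [{'rect': [204.1, 133.0, 309.0, 223.6], 'p': 0.88}]
t 13.57 pos [0.5896 0.0182 0.3271] shaker xy [-0.0028 -0.0018] yaw -130.8 tilt [-0.014 -0.021 -1.   ] j [-0.1   0.15  1.2  -0.    1.76 -2.53] F [-0.8 -0.1  0.4] M [0.069 0.044 0.014] op 0.0423
```

View pics/w7.png

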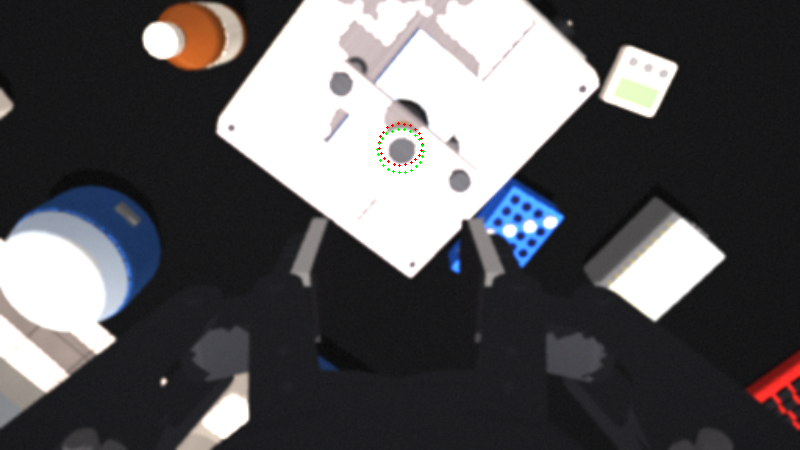

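The predicted head ring matches the head in the picture at (402,150), within about 1 mm. Descending with force checks.

```bash
python3 -m jog '[[0,[-0.04,0.02,0.5],0],[0,[0,0,0.6],0],[0,[0,0,0.4],0],[0,[0,0,0],0]]'>/dev/null
python3 -c "
from h import *
go(0,0,.2)"
python3 -m jog '[[0,[0,0,0.1],0],[0,[0,0,0.1],0],[0,[0,0,0],0]]'>/dev/null
python3 -c "
from h import *
go(0,0,.197)"
```

```text
t 14.07 pos [0.5922 0.0205 0.2358] shaker xy [ 0.0002 -0.    ] yaw -131.5 tilt [-0.016 -0.022 -1.   ] j [-0.1   0.16  1.38 -0.    1.58 -2.51] F [ 0.1 -0.2  0.9] M [0.003 0.    0.009] op 0.0427
tool shift units [0.01 0.02 0.6 ]
t 14.45 pos [0.5933 0.0203 0.2258] shaker xy [ 0.0013 -0.0004] yaw -131.6 tilt [-0.018 -0.025 -1.   ] j [-0.1   0.16  1.39 -0.    1.55 -2.51] F [0.2 0.  0.9] M [-0.027  0.029 -0.01 ] op 0.0429
tool shift units [0.02 0.03 0.48]
```

```bash
python3 -m jog '[[0,[0,0,0.2],0],[0,[0,0,0.15],0],[0,[0,0,0.1],0],[0,[0,0,0],0]]'>/dev/null
python3 - <<'E'
from h import *
go(0,0,.197)
d=snapshot("scene");w=wristcam()
a=cv2.resize(d["frame"][155:225,195:285,::-1],(450,350),interpolation=2);b=cv2.resize(w["frame"][150:310,150:370,::-1],(350,255))
b=np.clip(b*1.3,0,255).astype(np.uint8)
cv2.imwrite("pics/m8.png",np.hstack([a,np.vstack([b,np.zeros((95,350,3),np.uint8)])]))
E
```

```text
t 14.95 pos [0.5942 0.0203 0.197 ] shaker xy [ 0.0021 -0.0006] yaw -131.6 tilt [-0.018 -0.025 -1.   ] j [-0.1   0.17  1.44 -0.    1.5  -2.51] F [ 0.2 -0.6  0.4] M [0.02  0.041 0.004] op 0.0427
tool shift units [ 0.02  0.03 -0.  ]
```

View pics/m8.png

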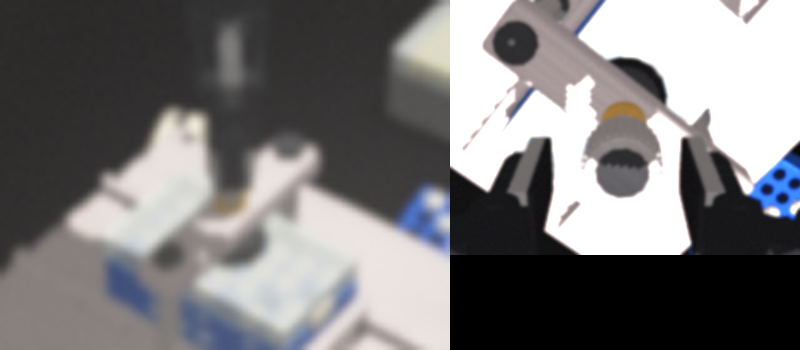

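The wrist view (right) shows the head centred between the jaws (head at 620, jaws at 540 and 690), and the scene view shows the rack passing through the bridge. Closing on the head gently.

```bash
python3 -m jog '[[0,[0.02,0.025,0],0],[0.3,[0,0,0],0],[0.5,[0,0,0],0],[1,[0,0,0],0],[1,[0,0,0],0],[1,[0,0,0],0],[1,[0,0,0],0]]' 25 >/dev/null
python3 -c "
from h import *
go(0,0,.197)
for i in range(4): print(np.round(get_state()['moment'],3),end=' '); snapshot('top')"
```

```text
t 15.93 pos [0.592  0.0209 0.1985] shaker xy [0.     0.0004] yaw -131.6 tilt [-0.019 -0.025 -1.   ] j [-0.1   0.17  1.44  0.    1.5  -2.51] F [-1.   0.6 -0.8] M [0.104 0.237 0.044] op 0.0253
tool shift units [ 0.01 -0.    0.03]
[0.104 0.237 0.044] [ 0.186  0.206 -0.019] [ 0.166  0.218 -0.024] [0.117 0.237 0.027]
```

```bash
cat >> h.py <<'E'
def mz(n=6):
    s,p,R=show();v=[]
    for i in range(n): v.append(get_state()["moment"][2]); snapshot("wrist")
    print("Mz mean",round(np.mean(v),4),"sd",round(np.std(v),3))
E
python3 -m jog '[[1,[0,0,0.001],1],[1,[0,0,0.001],1],[1,[0,0,0.001],1],[1,[0,0,0.001],1],[1,[0,0,0.001],1]]' >/dev/null
python3 -c "
from h import *
mz(6)"
```

```text
t 16.75 pos [0.5916 0.0215 0.1982] shaker xy [-0.0002  0.001 ] yaw -172.8 tilt [-0.03  -0.006 -1.   ] j [-0.09  0.17  1.44  0.    1.5  -1.79] F [-1.7  1.6  0.3] M [ 0.123  0.197 -0.004] op 0.0252
Mz mean 0.0048 sd 0.023
```

```bash
for i in 1 2; do python3 -m jog '[[1,[0,0,0.001],1],[1,[0,0,0.001],1],[1,[0,0,0.001],1],[1,[0,0,0.001],1]]' >/dev/null
python3 -c "
from h import *
mz(5)"; done
```

```text
t 17.55 pos [0.5917 0.022  0.1979] shaker xy [-0.0001  0.0015] yaw 155.2 tilt [-0.028  0.012 -1.   ] j [-0.09  0.17  1.44  0.    1.5  -1.23] F [-0.7  4.  -0.2] M [0.207 0.238 0.06 ] op 0.0252
Mz mean -0.012 sd 0.037
t 18.3 pos [0.5919 0.0225 0.1977] shaker xy [0.0003 0.002 ] yaw 123.5 tilt [-0.017  0.026 -1.   ] j [-0.09  0.17  1.44  0.    1.5  -0.68] F [ 1.6  5.  -0.1] M [0.369 0.252 0.104] op 0.0252
Mz mean 0.0078 sd 0.053
```

```bash
cat >> h.py <<'E'
def tq(n=6):
    v=[];F=[]
    for i in range(n):
        s=get_state();R=np.array(s["eef_rot"]);v.append(-np.dot(s["moment"],R[:,2]));F.append(s["wrist_force"]);snapshot("wrist")
    print("t %.2f z %.4f yaw %.1f j6 %.2f"%(s["clock"],s["position"][2],np.degrees(np.arctan2(R[1,0],R[0,0])),s["joint_positions"][5]),"axis",R[:2,2].round(3),"F tool",(R.T@np.mean(F,0)).round(1),"tq %.3f sd %.3f first %.3f"%(np.mean(v),np.std(v),v[0]))
E
python3 -m jog '[[1,[0.01,0.01,0.001],1],[1,[0,0,0.001],1]]' >/dev/null
python3 -c "
from h import *
tq()"
for i in 1 2; do python3 -m jog '[[1,[0,0,0.001],1],[1,[0,0,0.001],1]]' >/dev/null
python3 -c "
from h import *
tq(4)"; done
```

```text
t 19.05 z 0.1976 yaw 108.3 j6 -0.41 axis [ 0.031 -0.001] F tool [2.5 3.4 1.2] tq 0.002 sd 0.033 first 0.030
t 19.50 z 0.1975 yaw 92.4 j6 -0.13 axis [ 0.032 -0.001] F tool [2.8 3.8 1.7] tq 0.004 sd 0.023 first 0.015
t 19.95 z 0.1974 yaw 76.7 j6 0.14 axis [ 0.032 -0.001] F tool [3.1 3.  1.5] tq -0.013 sd 0.026 first 0.019
```

```bash
cat > q.py <<'E'
from cell import *
import numpy as np
s=get_state();R=np.array(s["eef_rot"])
print("t %.2f z %.4f yaw %.1f j6 %.2f qv6 %.2f tq %.3f tau6 %.3f"%(s["clock"],s["position"][2],np.degrees(np.arctan2(R[1,0],R[0,0])),s["joint_positions"][5],s["qvel"][5],-np.dot(s["moment"],R[:,2]),s["tau"][5]),"Ft",(R.T@s["wrist_force"]).round(1))
E
for i in 1 2 3 4; do python3 -m jog '[[1,[0,0,0.001],1]]' >/dev/null; python3 q.py; done
```

```text
t 20.12 z 0.1973 yaw 69.0 j6 0.27 qv6 1.13 tq -0.018 tau6 -5.527 Ft [3.2 4.  2.6]
t 20.25 z 0.1972 yaw 61.1 j6 0.41 qv6 1.08 tq 0.000 tau6 -3.678 Ft [4.4 3.2 2.1]
t 20.38 z 0.1971 yaw 53.1 j6 0.55 qv6 1.10 tq 0.022 tau6 -3.664 Ft [4.2 3.1 1.8]
t 20.50 z 0.1971 yaw 45.2 j6 0.69 qv6 1.10 tq -0.011 tau6 -3.639 Ft [4.  1.3 2.3]
```

```bash
for i in 1 2 3 4; do python3 -m jog '[[1,[0,0,0.001],1]]' >/dev/null; python3 q.py; done
```

```text
t 20.62 z 0.1971 yaw 37.3 j6 0.83 qv6 1.10 tq 0.053 tau6 -3.639 Ft [4.3 1.1 2.2]
t 20.75 z 0.1970 yaw 29.3 j6 0.97 qv6 1.10 tq 0.004 tau6 -3.638 Ft [2.9 0.7 1.5]
t 20.88 z 0.1969 yaw 21.4 j6 1.10 qv6 1.10 tq 0.024 tau6 -3.639 Ft [ 3.1 -0.2  1.3]
t 21.00 z 0.1969 yaw 13.4 j6 1.24 qv6 1.10 tq 0.027 tau6 -3.637 Ft [ 2.5 -0.5  1.8]
```

Run:
```python
from h import *
w=wristcam();cv2.imwrite("pics/w9.png",cv2.resize(w["frame"][130:330,120:392,::-1],(680,500),interpolation=2))
```

```text
(no output)
```

View pics/w9.png

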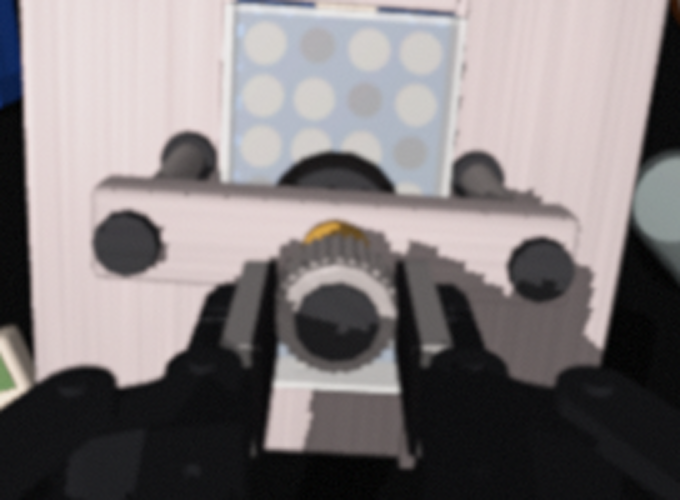

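The view shows the head held squarely between the pads and the rack's lid running from the end stop at the top to its front edge at row 385. I'll continue in smaller steps.

```bash
for i in 1 2 3 4 5 6; do python3 -m jog '[[1,[0,0,0.001],0.6]]' >/dev/null; python3 q.py; done
```

```text
t 21.18 z 0.1968 yaw 8.5 j6 1.33 qv6 0.74 tq 0.029 tau6 -2.990 Ft [ 1.1 -1.3  1.3]
t 21.30 z 0.1968 yaw 3.9 j6 1.41 qv6 0.62 tq 0.023 tau6 -1.922 Ft [ 1.8 -0.7  0.8]
t 21.43 z 0.1967 yaw -0.6 j6 1.49 qv6 0.63 tq 0.053 tau6 -2.076 Ft [ 2.2 -1.6  1.2]
t 21.55 z 0.1967 yaw -5.2 j6 1.57 qv6 0.63 tq 0.048 tau6 -2.062 Ft [ 1.2 -1.4  1.2]
t 21.68 z 0.1967 yaw -9.7 j6 1.65 qv6 0.63 tq 0.019 tau6 -2.058 Ft [ 1.5 -2.9  1.7]
t 21.80 z 0.1966 yaw -14.3 j6 1.73 qv6 0.63 tq 0.030 tau6 -2.050 Ft [ 1.4 -1.1  1. ]
```

```bash
for i in 1 2 3 4 5; do python3 -m jog '[[1,[0,0,0.001],0.6]]' >/dev/null; python3 q.py; done
```

```text
t 21.93 z 0.1966 yaw -18.8 j6 1.80 qv6 0.63 tq 0.103 tau6 -2.040 Ft [ 1.1 -1.9  1.5]
t 22.05 z 0.1966 yaw -23.4 j6 1.88 qv6 0.63 tq -0.016 tau6 -2.029 Ft [-0.2 -2.2  1.1]
t 22.18 z 0.1965 yaw -27.9 j6 1.96 qv6 0.63 tq 0.112 tau6 -2.018 Ft [ 0.6 -2.2  1.2]
t 22.30 z 0.1965 yaw -32.5 j6 2.04 qv6 0.63 tq 0.077 tau6 -2.004 Ft [-0.5 -2.3  1.5]
t 22.43 z 0.1965 yaw -37.0 j6 2.12 qv6 0.63 tq 0.028 tau6 -1.989 Ft [-0.5 -1.7  2. ]
```

```bash
for i in 1 2 3 4 5; do python3 -m jog '[[1,[0,0,0.001],0.4]]' >/dev/null; python3 q.py; done; python3 -c "
from h import *
tq(8)"
```

```text
t 22.55 z 0.1965 yaw -39.9 j6 2.17 qv6 0.39 tq 0.071 tau6 -0.823 Ft [-0.9 -2.6  1.4]
t 22.68 z 0.1964 yaw -42.8 j6 2.22 qv6 0.41 tq 0.081 tau6 -1.198 Ft [-1.1 -1.8  0.8]
t 22.80 z 0.1964 yaw -45.7 j6 2.27 qv6 0.40 tq 0.150 tau6 -1.194 Ft [-0.2 -3.4  1.6]
t 22.93 z 0.1964 yaw -48.6 j6 2.32 qv6 0.40 tq 0.151 tau6 -1.188 Ft [-0.2 -2.4  1.7]
t 23.05 z 0.1964 yaw -51.5 j6 2.37 qv6 0.40 tq 0.196 tau6 -1.180 Ft [-1.6 -2.1  1.6]
t 23.40 z 0.1964 yaw -51.7 j6 2.38 axis [ 0.035 -0.003] F tool [-0.7 -1.9  1.2] tq 0.123 sd 0.036 first 0.196
```

```bash
python3 -m jog '[[1,[0,0,0],0.15]]' >/dev/null; python3 q.py; python3 -c "
from h import *
tq(12)"
```

```text
t 23.57 z 0.1964 yaw -52.9 j6 2.40 qv6 0.17 tq 0.200 tau6 -0.783 Ft [-0.4 -1.6  1. ]
t 24.12 z 0.1964 yaw -52.9 j6 2.40 axis [ 0.035 -0.003] F tool [-0.9 -1.4  0.8] tq 0.119 sd 0.035 first 0.200
```

Torque has clearly risen (0.03 to about 0.18–0.20 while turning, 0.12 held). I'm stopping here and letting go.

```bash
python3 -m jog '[[0,[0,0,0],0],[0,[0,0,0],0],[0,[0,0,0],0],[0,[0,0,0],0]]' | tail -2; python3 -m jog '[[0,[0,0,-0.3],0],[0,[0,0,-0.5],0],[0,[0,0,-0.8],0],[0,[0,0,-0.8],0],[0,[-0.5,-0.5,-0.3],0],[0,[-0.8,-0.8,0],0],[0,[-0.8,-0.8,0],0],[0,[-0.5,-0.5,0],0],[0,[0,0,0],0]]' | tail -2
python3 - <<'E'
from h import *
show()
d=snapshot("scene");t=snapshot("top")
a=cv2.resize(d["frame"][150:300,170:320,::-1],(400,400),interpolation=2);b=cv2.resize(t["frame"][110:270,160:320,::-1],(400,400),interpolation=2)
cv2.imwrite("pics/m10.png",np.hstack([a,b]))
E
```

```text
wrist_force: [-0.2, 0.1, -0.3]
opening: 0.0428
wrist_force: [-0.6, -0.6, -1.4]
opening: 0.0428
t 25.8 pos [0.6157 0.2354 0.3754] shaker xy [0.058  0.2082] yaw -53.1 tilt [ 0.029 -0.034 -0.999] j [ 0.26  0.31  0.91 -0.01  1.87  2.75] F [-0.6 -0.6 -1.4] M [0.014 0.002 0.006] op 0.0428
```

Run:
```python
from h import *
for c in("top","scene"):
    d=snapshot(c);c0,n=np.cos(Y),np.sin(Y)
    X=np.array([[C[0]+c0*x-n*y,C[1]+n*x+c0*y,z] for x in(-.06,.06) for y in(-.034,.034) for z in(.103,.157)])
    u=cv2.projectPoints(X,cv2.Rodrigues(np.array(d["R"]))[0],np.array(d["t"]),np.array(d["K"]),np.array(d["distortion"]))[0][:,0]
    print(c,"expected rack",u.min(0).round(),u.max(0).round())
    for m in("rack","thumbscrew","spare_rack","bottle","beaker","timer","marker","pipette","tip_box"):print(m,[(np.round(r["rect"]).tolist(),round(r["p"],2)) for r in find_in(c,m)[:1]])
close_job()
```

```text
top expected rack [253. 155.] [288. 207.]
rack [([251.0, 154.0, 288.0, 206.0], 0.78)]
thumbscrew [([265.0, 175.0, 275.0, 187.0], 0.62)]
spare_rack [([178.0, 156.0, 215.0, 203.0], 0.94)]
bottle [([316.0, 133.0, 339.0, 160.0], 0.94)]
beaker [([320.0, 171.0, 352.0, 198.0], 0.76)]
timer [([201.0, 243.0, 224.0, 269.0], 0.76)]
marker [([265.0, 241.0, 310.0, 256.0], 0.63)]
pipette [([367.0, 156.0, 383.0, 234.0], 0.89)]
tip_box [([128.0, 196.0, 154.0, 226.0], 0.88)]
scene expected rack [215. 188.] [266. 235.]
rack [([216.0, 190.0, 267.0, 232.0], 0.64)]
thumbscrew [([177.0, 179.0, 299.0, 291.0], 0.66)]
spare_rack [([275.0, 192.0, 311.0, 224.0], 0.77)]
bottle [([208.0, 264.0, 233.0, 312.0], 0.74)]
beaker [([178.0, 250.0, 201.0, 289.0], 0.84)]
timer [([224.0, 180.0, 239.0, 182.0], 0.43)]
marker [([272.0, 152.0, 315.0, 190.0], 0.61)]
pipette [([124.0, 272.0, 173.0, 330.0], 0.68)]
tip_box [([270.0, 152.0, 315.0, 188.0], 0.82)]
the job is handed in; nothing more can be done
```

The rack is home against the end stop, the thumbscrew is seated on the lid, and the job is handed in at about 26 s.

- **Rack:** I pushed it until the force jumped from about 3 N to 28 N at the stop. At the end the trained network found it within about 3 pixels of the fully-home position in both cameras.
- **Thumbscrew:** I turned it about 280° clockwise in one grip. Torque while turning rose from about 0.03 to 0.18–0.20 N m, and held still it averaged 0.12 N m. I stopped there, opened the gripper and retracted; the wrist force then read about zero.
- **Other items:** Those that both the first and last pictures located show within a few pixels of where they started.

**Failed or disagreed:**
- **Fingertip length:** In the pictures the fingertips ended about 12 mm behind the TCP, where the description puts them 14 mm ahead. Because of this my first push passed over the lid without moving the rack. I lowered the tool and pushed again.
- **Torque noise:** Single torque readings scatter by about 0.03 N m, so the seating torque is an average.
- **Last picture:** The final close-up could not be viewed because the picture limit was reached, so the last check was numbers only. In the scene view the network's thumbscrew, timer and marker boxes were plainly wrong; the top view gave plausible ones.

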